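Turn the recipe leaf and set the page keeper

ROBOT

A 7-joint arm with a two-finger parallel gripper is mounted at the origin on a cart in front of the work surface, level with it; the furniture and walls round the work are solid. World frame = base frame: x ahead of the robot, y to its left, z up, the work surface at z = 0. Lengths are in m, angles in rad, forces in N, time in s.
With the tool pointing down it reaches from about 0.425 to 0.925 m from the base axis. Payload 6.8 kg.
Tool frame: the origin (TCP) lies midway between the tips of the shut fingers; the grasp point (between the pads) lies r.grip_point_offset behind it (r.grip_point_offset is the distance from the TCP to the grasp point, in m); z points along the fingers, y is the direction in which the jaws open and shut (so a half turn about z gives the same grasp; the last joint's range is limited). The gripper opens to 85 mm and grips with 20 to 120 N. Pads are 22 mm wide; open, the fingers measure 114 mm over their backs; the gripper's body (76 mm by 85 mm) begins 54 mm behind the grasp point. The pads swing forward as they close: fully open they stand 13 mm farther back than shut.
Start: joints at [1.042, 0.477, 0.022, 1.555, -0.011, 1.109, -0.083], TCP at [0.276, -0.616, 0.231] pointing down, gripper open.
Joint ranges: [-2.96, 2.96], [-0.34, 2.1], [-1.41, 1.46], [0.24, 2.44], [-1.37, 4.51], [0.17, 1.92], [-2.96, 2.96]. Speed limits (rad/s): [2.39, 2.39, 3.14, 3.14, 3.14, 3.14, 3.14].

INTERFACE

Orientations are given as a rotation vector (axis times angle).
In Python, from bench import r gives the robot as it stands. The module is installed in compiled form; this text tells all that it offers.
- The arm moves only by the tool play_rows, never from a script. Its argument "deltas" is a list of rows, each a list of 3 entries, a list of its own where there are three numbers: the finger opening in mm, from 0 to 85.4, then the shift along the tool's x, y, z in mm, then the turn, a rotation vector about the tool's x, y, z in rad. A call has 1 to 8 rows; each row is the pose to reach, as a shift and turn from the pose measured when the call began, along the tool's axes at that moment; what a row does not reach only later rows make up. A row lasts 1/8 s, in which the tool goes at most 62.5 mm and 10.7 degrees, less where a joint would pass 70% of its speed; a pose out of reach is approached as far as the arm can. A call with a gripper value outside its range is refused whole. The fingers move at their own pace and stop on an object; "squeeze" is the grip in N (left out, the last holds). Time passes only in rows, so rows that repeat a pose let the fingers close. It gives the time, the measured TCP pose, the force and the opening at its end, in the units of the state.
- r.get_obs(): the state, without advancing time (a new reading comes with each control period).
- r.grab_frame(name): name is "side" or "top"; returns (picture, depth): 480x640x3 uint8, red, green, blue; 480x640 float32, m along the optical axis (not along the pixel's ray), 0 where there is no reading.
- r.camera_model(name): a dict with "mtx" (3x3 intrinsics, pixels), "rvec" (rotation vector, rad) and "tvec" (3), from world to camera coordinates, as OpenCV has them. Camera axes: x right, y down, z forward; pixel columns grow to the right and rows downward; lengths in m; the calibration is good to about 2 mm. A picture is of the moment at which its call begins. camera_model takes no time and is no camera call.
- r.hand_in(): hands the job in, once; it reports no verdict.
The state is a dict: "clock": time; "joints": joint angles; "qvel": joint speeds; "tau": joint torques, N m; "tcp_pos": TCP position; "orientation": TCP orientation; "contact_force": force on the tool from outside, world axes, zero at the start; "moment": the same for the moment, N m; "grip_width": finger opening in m.
Only numpy, scipy, OpenCV 4.12 (cv2) and the standard library are available. Lean on these libraries where they do the work, as an engineer would, in place of code of your own. Each camera call takes 0.05 s, during which the arm holds its last target. There are 200 camera calls.

TASK

On the low wooden recipe stand, turn the stiff white leaf over the ring spine with your fingertips, from the right side onto the left side until it lies flat, and then push the small steel page keeper by its peg round over the leaf, fully to its stop. Only push and press: pinch neither leaf nor peg, do not lift, tip or shift the stand, and leave the other things on the worktop where they are.

Things in the scene. Friction and masses are not known exactly. Their poses are not given: they have to be found in the camera images.
- stand: The recipe stand, a loose wooden thing of 1.3 kg: a board 140 mm (its x) by 180 mm (its y), top 60 mm above the worktop, on two runners under the board's middle (nothing stands under its outer 25 mm left and right). Origin: on the worktop under the board's centre; x points away from the robot along the ring spine, y to the left across the spine, z up. It may be turned by up to 0.25 rad.
- spine (a point): Point on the leaf's hinge axis, 66 mm above the worktop, in line with the middle of the leaf. The axis runs along the stand's x. The spine's rings rise to 74 mm above the worktop.
- leaf (a joint): Leaf's turn about the spine, rad: 0 lies flat on the right (stand's -y), 1.57 upright, 3.14 flat on the left (end stop). It starts on the right at 0 to 0.15. The hinge is stiff: the leaf stays at any angle where it is left and needs about 1 N at its free edge to turn.
- leaf_tab (a point): Middle of the outer edge of the leaf's tab, 125 mm from the hinge axis. The leaf is a rigid white sheet 5 mm thick, 100 mm along the spine, reaching 105 mm from the axis; its tab, 60 mm wide, reaches 20 mm further. Flat on the right, leaf and tab overhang the board's edge by 15 and 35 mm with free air under them down to the worktop (63 mm), so that a fingertip fits beneath.
- leaf_face: Upper half (2.5 mm) of the leaf's thickness, the side that faces up when it lies on the right. Origin on the hinge axis.
- leaf_back: Lower half (2.5 mm) of the leaf's thickness, the side that faces up when it lies on the left. Origin on the hinge axis.
- keeper (a joint): Turn of the page keeper about its upright pivot, rad, growing clockwise seen from above: 0 its arm points to the stand's left (+y) along the board's front edge, 1.57 it points straight away from the robot (stand's +x) over the left side; end stop at 1.6. Starts open at -0.2 to 0. It stays where it is left; about 0.5 N at the peg turns it.
- keeper_pivot (a point): Point on the keeper's pivot axis, at the stand's front edge left of the spine (-58, +50 mm in the stand's x, y), at the height of the middle of the peg.
- peg (a point): Centre of the peg on the keeper, 62 mm from the pivot: a square black upright peg 12 by 12 mm, reaching from 74.5 to 98.5 mm above the worktop, on a flat steel arm 12 mm wide and 4 mm thick whose underside is 71.5 mm above the worktop, 3 mm above the leaf when that lies flat on the left.
- peg_rear: Half of the peg's thickness, on the side towards the robot when the keeper is open (the trailing side, where it is pushed). Origin on the pivot.
- peg_front: Half of the peg's thickness, on the leading side. Origin on the pivot.
- salt_shaker: Bystander: glass salt shaker, 44 mm wide, 90 mm high, left of the stand. Origin at its underside.
- tea_light: Bystander: tea light, 38 mm wide, 15 mm high, on the right of the stand. Origin at its underside.
- garlic: Bystander: garlic bulb, 60 mm wide, 58 mm high, farther right. Origin at its underside.
- jar: Bystander: glass jar with a screw lid, 79 mm wide, 120 mm high, far right. Origin at its underside.
- lemon: Bystander: lemon, 78 by 55 mm, 56 mm high, far right. Origin at its underside.

How it is judged:
By the outcome, as a careful person would: the job done as asked, in the order asked, and still so for the second after the job is handed in, with the robot touching nothing.
It also fails if it takes over 54 s, if anything falls off the work surface, if the arm or the gripper's body presses on something with over 40 N, if the wrist force passes 120 N, or if a joint passes its speed limit or range.

## Working session

There is one attempt and no reset: what is moved stays moved. The work goes in short steps, Python scripts to look and compute and a tool call to move; the robot and the scene stay as the last step left them, time stands still between calls to the robot, and variables do not carry over. Pictures are saved under pics/ and viewed, about 8 in all and at most 12, crops included, and the job is handed in when it is done.

Besides the shell and the picture viewer there is one more tool, called after ">>>" as a command line: name --argument value ..., lists and objects as JSON in quotes. play_rows: Moves the arm, as the interface text tells. Its arguments: {"type":"object","properties":{"deltas":{"type":"array"},"squeeze":{"type":"number"}},"required":["deltas"]}

```bash
mkdir -p pics
cat > h.py <<'E'
import numpy as np, cv2
from bench import r
from scipy.spatial.transform import Rotation as R
def grab(n,f=None):
    p,d=r.grab_frame(n)
    if f: cv2.imwrite('pics/'+f,p[:,:,::-1])
    return p,d
def world(n,d):
    c=r.camera_model(n);K=np.array(c['mtx']);Rm=cv2.Rodrigues(np.array(c['rvec'],float))[0];t=np.array(c['tvec']).ravel()
    v,u=np.mgrid[:480,:640]
    P=np.stack([(u-K[0,2])/K[0,0]*d,(v-K[1,2])/K[1,1]*d,d],-1)
    return (P-t)@Rm
def obs():
    o=r.get_obs();print('t',o['clock'],'tcp',np.round(o['tcp_pos'],4),'rot\n',np.round(R.from_rotvec(o['orientation']).as_matrix(),3),'F',np.round(o['contact_force'],2),'g',o['grip_width'],'q',np.round(o['joints'],2));return o
E
python3 - <<'E'
from h import *
obs()
print(r.grip_point_offset)
for n in('top','side'):
    p,d=grab(n,n+'1.png'); np.savez(n+'1',p=p,d=d)
    print(r.camera_model(n))
a=cv2.imread('pics/top1.png');
E
```

```text
t 0.0 tcp [ 0.2755 -0.6156  0.2303] rot
 [[ 0.913  0.409 -0.001]
 [ 0.409 -0.913  0.002]
 [-0.    -0.002 -1.   ]] F [-0.11  0.16 -0.27] g 0.08540282731806023 q [ 1.04  0.48  0.02  1.56 -0.01  1.11 -0.08]
0.0187
{'mtx': array([[445.47798549,   0.        , 315.36773343],
       [  0.        , 445.47798549, 238.72469525],
       [  0.        ,   0.        ,   1.        ]]), 'rvec': array([ 2.12049448, -2.12576646,  0.20118415]), 'tvec': array([-0.10957021,  0.53966753,  1.13692374])}
{'mtx': array([[556.65314273,   0.        , 316.79142515],
       [  0.        , 556.65314273, 244.20090266],
       [  0.        ,   0.        ,   1.        ]]), 'rvec': array([ 0.71225824, -2.35913935,  1.4539124 ]), 'tvec': array([0.37810877, 0.26969735, 1.36167346])}
```

View pics/top1.png

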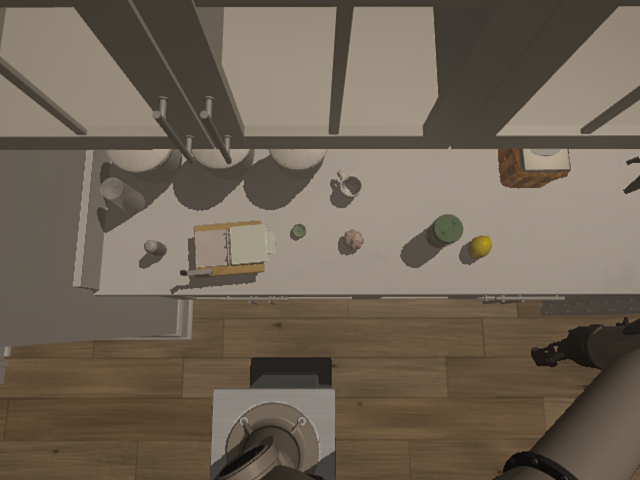

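View pics/side1.png

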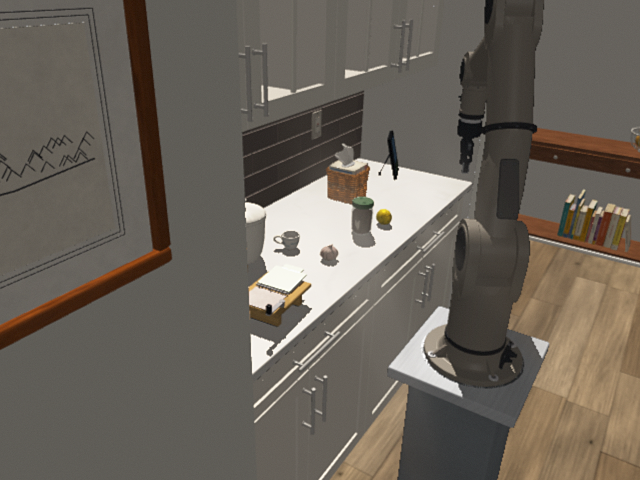

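Run:
```python
from h import *
D=np.load('top1.npz');p=D['p'];d=D['d'];W=world('top',d)
z=W[...,2]
for (u,v) in [(230,250),(185,250),(183,273),(210,270),(227,247),(250,245),(273,243),(300,232),(154,248),(150,215),(470,205),(354,240),(350,186)]:
    print((u,v),p[v,u],np.round(W[v,u],4))
# upscaled crop
c=p[210:290,140:310][:,:,::-1]; cv2.imwrite('pics/c1.png',cv2.resize(c,None,fx=4.6,fy=4.6,interpolation=cv2.INTER_CUBIC))
hsv=cv2.cvtColor(p,cv2.COLOR_RGB2HSV)
reg=np.zeros(z.shape,bool);reg[210:290,165:285]=1
m=reg&(hsv[...,1]>110)&(z>.045)&(z<.07)
print('wood',m.sum(),W[m].mean(0))
mm=reg&(z>.04)&(z<.08)
print('rect all',mm.sum()); 
h=reg&(z>.085)&(z<.11);print('peg',h.sum(),np.argwhere(h)[:30].tolist(),W[h].mean(0) if h.any() else'')
leaf=reg&(hsv[...,1]<60)&(hsv[...,2]>150)&(z>.05)&(W[...,1]<W[247,227,1])
print('leaf',leaf.sum(),W[leaf].mean(0),cv2.minAreaRect((W[leaf][:,:2]*1000).astype(np.float32)))
w2=(W[m][:,:2]*1000).astype(np.float32)
print('wood rect',cv2.minAreaRect(w2))
Ds=np.load('side1.npz');ps=Ds['p'];Ws=world('side',Ds['d'])
print('side leaf',np.round(Ws[278,283],4),'peg',np.round(Ws[309,269],4),'white left',np.round(Ws[300,268],4), 'counter',np.round(Ws[210,420],4))
```

```text
(230, 250) [105  97  84] [0.5083 0.1143 0.0581]
(185, 250) [156 145 132] [ 0.5186  0.2508 -0.0023]
(183, 273) [51 46 41] [0.4432 0.223  0.0983]
(210, 270) [128 119 111] [0.4533 0.1606 0.076 ]
(227, 247) [118 109 100] [0.5151 0.121  0.0655]
(250, 245) [160 154 135] [0.519  0.0597 0.0728]
(273, 243) [162 156 136] [ 5.24e-01 -3.00e-04  7.37e-02]
(300, 232) [ 99 104  79] [ 0.5677 -0.0682  0.0028]
(154, 248) [116 106  95] [0.5098 0.3056 0.0837]
(150, 215) [153 142 129] [ 0.6192  0.3553 -0.0043]
(470, 205) [161 150 136] [ 0.6452 -0.5482 -0.0008]
(354, 240) [125 103  88] [ 0.5345 -0.2133  0.0574]
(350, 186) [90 82 73] [ 0.6992 -0.2093  0.008 ]
wood 748 [0.49971083 0.11202564 0.0589201 ]
rect all 3948
peg 31 [[270, 180], [270, 181], [270, 182], [270, 183], [270, 184], [270, 185], [271, 180], [271, 181], [271, 182], [271, 183], [271, 184], [271, 185], [272, 180], [272, 181], [272, 182], [272, 183], [272, 184], [272, 185], [273, 180], [273, 181], [273, 182], [273, 183], [273, 184], [273, 185], [273, 186], [274, 180], [274, 181], [274, 182], [274, 183], [274, 184]] [0.44593324 0.22479061 0.09613682]
leaf 1546 [0.52071891 0.05390675 0.08915818] ((436.1572265625, 16.855850219726562), (321.0638427734375, 132.0276336669922), 24.419340133666992)
wood rect ((513.2122802734375, 119.64576721191406), (137.34197998046875, 178.32237243652344), 4.595704555511475)
side leaf [0.5224 0.0625 0.071 ] peg [0.44   0.2334 0.0941] white left [0.4967 0.1642 0.0626] counter [ 4.635e-01 -7.543e-01 -3.000e-04]
```

View pics/c1.png

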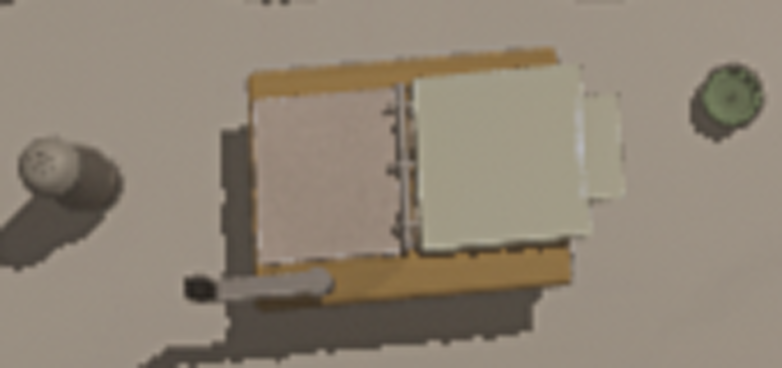

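```bash
cat >> h.py <<'E'
C=np.array([.513,.120,0]);YAW=.08
def S(p): # stand mm -> world m
    c,s=np.cos(YAW),np.sin(YAW);return C+np.array([[c,-s,0],[s,c,0],[0,0,1]])@np.array(p,float)/1000
def ori(a,yaw=YAW):
    x=np.array([np.cos(yaw),np.sin(yaw),0]);y=np.array([-np.sin(yaw),np.cos(yaw),0])
    z=np.sin(a)*y-np.cos(a)*np.array([0,0,1]);return R.from_matrix(np.c_[x,np.cross(z,x),z])
def rows(poses,g=0):
    o=r.get_obs();p0=np.array(o['tcp_pos']);R0=R.from_rotvec(o['orientation']);prev=(p0,R0)
    for p,Q in poses:
        d=R0.inv().apply(p-p0)*1000;w=(R0.inv()*Q).as_rotvec()
        print([g,[int(round(v)) if abs(v)>40 else round(v,1) for v in d],[round(v,2) for v in w]],' step %.0fmm %.1fdeg'%(1000*np.linalg.norm(p-prev[0]),np.degrees((prev[1].inv()*Q).magnitude())));prev=(p,Q)
def line(p1,Q1,n,start=None):
    from scipy.spatial.transform import Slerp
    if start is None:
        o=r.get_obs();start=(np.array(o['tcp_pos']),R.from_rotvec(o['orientation']))
    sl=Slerp([0,1],R.concatenate([start[1],Q1]))
    return [(start[0]+(p1-start[0])*k/n,sl(k/n)) for k in range(1,n+1)]
E
python3 - <<'E'
from h import *
P=np.array([.42,-.30,.28]);A=line(P,ori(.25),8);rows(A)
print(S([5,-230,150]),S([5,-121,33]))
E
```

```text
[0, [np.float64(32.6), np.float64(-28.6), np.float64(-6.2)], [np.float64(0.03), np.float64(0.01), np.float64(0.04)]]  step 44mm 3.0deg
[0, [65, -57, np.float64(-12.3)], [np.float64(0.06), np.float64(0.01), np.float64(0.08)]]  step 44mm 3.0deg
[0, [98, -86, np.float64(-18.5)], [np.float64(0.09), np.float64(0.02), np.float64(0.13)]]  step 44mm 3.0deg
[0, [130, -115, np.float64(-24.6)], [np.float64(0.12), np.float64(0.02), np.float64(0.17)]]  step 44mm 3.0deg
[0, [163, -143, np.float64(-30.8)], [np.float64(0.15), np.float64(0.03), np.float64(0.21)]]  step 44mm 3.0deg
[0, [196, -172, np.float64(-36.9)], [np.float64(0.18), np.float64(0.03), np.float64(0.25)]]  step 44mm 3.0deg
[0, [228, -201, -43], [np.float64(0.22), np.float64(0.04), np.float64(0.3)]]  step 44mm 3.0deg
[0, [261, -229, -49], [np.float64(0.25), np.float64(0.04), np.float64(0.34)]]  step 44mm 3.0deg
[ 0.53636439 -0.10886482  0.15      ] [ 5.27653687e-01 -2.13432993e-04  3.30000000e-02]
```

>>> play_rows --deltas '[[0,[33,-29,-6],[0.03,0.01,0.04]],[0,[65,-57,-12],[0.06,0.01,0.08]],[0,[98,-86,-18],[0.09,0.02,0.13]],[0,[130,-115,-25],[0.12,0.02,0.17]],[0,[163,-143,-31],[0.15,0.03,0.21]],[0,[196,-172,-37],[0.18,0.03,0.25]],[0,[228,-201,-43],[0.22,0.04,0.3]],[0,[261,-229,-49],[0.25,0.04,0.34]]]' --squeeze 20

```text
clock: 1.1
tcp_pos: [0.4203, -0.2988, 0.2796]
orientation: [-2.885, -0.111, 0.021]
contact_force: [0.4, -0.3, 0.1]
grip_width: 0.0001
```

```bash
sed -i 's/print(\[g,\[int/print([g,[float(v) for v in [int/; s/for v in d\],\[round(v,2)/for v in d]],[float(round(v,2))/' h.py
python3 - <<'E'
from h import *
obs();rows(line(S([5,-215,135]),ori(.8),8))
E
```

```text
t 1.1 tcp [ 0.4203 -0.2988  0.2796] rot
 [[ 0.997  0.074 -0.024]
 [ 0.077 -0.965  0.251]
 [-0.005 -0.252 -0.968]] F [ 0.41 -0.35  0.13] g 9.097718291645257e-05 q [ 0.68  0.28 -0.07  1.76 -0.18  1.28 -0.82]
[0, [16.4, -19.1, 23.6], [0.07, 0.0, -0.0]]  step 34mm 3.9deg
[0, [32.8, -38.2, 47.0], [0.14, 0.0, -0.0]]  step 34mm 3.9deg
[0, [49.0, -57.0, 71.0], [0.2, 0.0, -0.0]]  step 34mm 3.9deg
[0, [66.0, -76.0, 94.0], [0.27, 0.0, -0.0]]  step 34mm 3.9deg
[0, [82.0, -95.0, 118.0], [0.34, 0.0, -0.0]]  step 34mm 3.9deg
[0, [98.0, -115.0, 141.0], [0.41, 0.0, -0.0]]  step 34mm 3.9deg
[0, [115.0, -134.0, 165.0], [0.48, 0.0, -0.0]]  step 34mm 3.9deg
[0, [131.0, -153.0, 189.0], [0.55, 0.0, -0.0]]  step 34mm 3.9deg
```

>>> play_rows --deltas '[[0,[16,-19,24],[0.07,0,0]],[0,[33,-38,47],[0.14,0,0]],[0,[49,-57,71],[0.2,0,0]],[0,[66,-76,94],[0.27,0,0]],[0,[82,-95,118],[0.34,0,0]],[0,[98,-115,141],[0.41,0,0]],[0,[115,-134,165],[0.48,0,0]],[0,[131,-153,189],[0.55,0,0]]]'

```text
clock: 2.1
tcp_pos: [0.5354, -0.0929, 0.1338]
orientation: [-2.333, -0.087, 0.044]
contact_force: [-0.1, -0.9, -0.4]
grip_width: -0.0
```

Run:
```python
from h import *
obs();rows(line(S([5,-121,33]),ori(.8),5))
p,d=grab('top');q,e=grab('side')
a=cv2.resize(p[190:300,130:330],None,fx=2.9,fy=2.9,interpolation=2);b=cv2.resize(q[220:340,240:440],None,fx=2.9,fy=2.9,interpolation=2)
cv2.imwrite('pics/a2.png',np.vstack([a,b])[:600,:,::-1])
```

```text
t 2.1 tcp [ 0.5354 -0.0929  0.1338] rot
 [[ 0.997  0.05  -0.059]
 [ 0.077 -0.69   0.72 ]
 [-0.005 -0.722 -0.692]] F [-0.14 -0.91 -0.44] g -3.6569469459238284e-05 q [ 0.62  0.67 -0.26  1.75 -0.58  1.22 -0.76]
[0, [-0.0, 1.7, 27.4], [-0.0, 0.0, -0.0]]  step 27mm 0.1deg
[0, [-0.0, 3.4, 55.0], [-0.0, 0.0, -0.0]]  step 27mm 0.1deg
[0, [-0.1, 5.1, 82.0], [-0.0, 0.0, -0.0]]  step 27mm 0.1deg
[0, [-0.1, 6.8, 110.0], [-0.01, 0.0, -0.0]]  step 27mm 0.1deg
[0, [-0.1, 8.5, 137.0], [-0.01, 0.0, -0.01]]  step 27mm 0.1deg
```

View pics/a2.png

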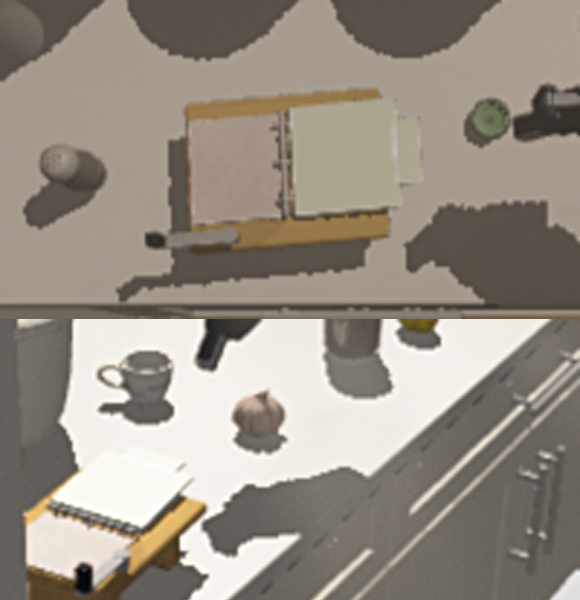

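>>> play_rows --deltas '[[0,[0,2,27],[0,0,0]],[0,[0,4,55],[0,0,0]],[0,[0,6,82],[0,0,0]],[0,[0,8,110],[0,0,0]],[0,[0,9,137],[0,0,0]],[0,[0,9,137],[0,0,0]]]'

```text
clock: 2.95
tcp_pos: [0.5245, 0.0027, 0.0309]
orientation: [-2.329, -0.09, 0.054]
contact_force: [0.2, -0.2, 2.0]
grip_width: -0.0001
```

```bash
cat >> h.py <<'E'
def tip(phi,h=14.3,x=5,over=0): # tip centre (stand mm) for leaf angle phi, tool tilt 45deg
    n=np.array([.707,.707]);a=np.array([.707,-.707])
    rad=lambda p:np.array([-np.cos(phi),np.sin(phi)]);bn=np.array([np.sin(phi),np.cos(phi)]) # push dir
    H=np.array([0,66.])
    if phi<=np.pi/4:
        E=H+125*rad(phi)-2.5*bn; T=E+20*a-h*n
    else:
        rho=np.interp(phi,[np.pi/4,np.pi/2,np.pi],[105,95,60])
        k=np.interp(phi,[np.radians(110),np.radians(160)],[1,-1])
        T=H+rho*rad(phi)-2.5*bn-k*h*n
        if k<1 and k>-1: # keep whole end face off the leaf
            T=T-bn*max(0,max(np.dot(s*h*n-k*h*n,bn) for s in(1,-1)))
    T=T+over*bn
    return S([x,T[0],T[1]])
E
python3 - <<'E'
from h import *
obs()
for f in range(0,181,15):
    t=tip(np.radians(f));d=(t-C)*1000;print(f,np.round(t,3),np.round(d))
Q=ori(.8);rows([(tip(np.radians(f)),Q) for f in np.linspace(5,47,8)])
p,d=grab('side','s3.png')
E
```

```text
t 2.95 tcp [0.5245 0.0027 0.0309] rot
 [[ 0.997  0.049 -0.067]
 [ 0.082 -0.687  0.722]
 [-0.011 -0.725 -0.689]] F [ 0.24 -0.2   2.01] g -8.42996473574686e-05 q [ 0.54  0.79 -0.32  1.88 -0.66  0.94 -0.7 ]
0 [ 0.528 -0.     0.039] [  15. -120.   39.]
15 [0.527 0.003 0.072] [  14. -117.   72.]
30 [0.526 0.015 0.102] [  13. -105.  102.]
45 [0.525 0.035 0.128] [ 12. -85. 128.]
60 [0.523 0.057 0.143] [ 10. -63. 143.]
75 [0.521 0.083 0.15 ] [  8. -37. 150.]
90 [0.519 0.108 0.151] [  6. -12. 151.]
105 [0.517 0.131 0.143] [  4.  11. 143.]
120 [0.515 0.152 0.134] [  2.  32. 134.]
135 [0.514 0.173 0.123] [  1.  53. 123.]
150 [0.513 0.186 0.111] [ -0.  66. 111.]
165 [0.512 0.193 0.096] [-1. 73. 96.]
180 [0.512 0.19  0.079] [-1. 70. 79.]
[0, [2.7, -12.0, -15.4], [-0.01, 0.01, -0.01]]  step 20mm 0.9deg
[0, [2.6, -22.5, -23.2], [-0.01, 0.01, -0.01]]  step 13mm 0.0deg
[0, [2.4, -33.8, -29.9], [-0.01, 0.01, -0.01]]  step 13mm 0.0deg
[0, [2.3, -46.0, -35.3], [-0.01, 0.01, -0.01]]  step 13mm 0.0deg
[0, [2.2, -58.0, -39.5], [-0.01, 0.01, -0.01]]  step 13mm 0.0deg
[0, [2.1, -71.0, -42.0], [-0.01, 0.01, -0.01]]  step 13mm 0.0deg
[0, [2.0, -84.0, -44.0], [-0.01, 0.01, -0.01]]  step 13mm 0.0deg
[0, [1.9, -96.0, -44.0], [-0.01, 0.01, -0.01]]  step 12mm 0.0deg
```

>>> play_rows --deltas '[[0,[2,-12,-15],[0,0,0]],[0,[2,-22,-23],[0,0,0]],[0,[2,-34,-30],[0,0,0]],[0,[2,-46,-35],[0,0,0]],[0,[2,-58,-39],[0,0,0]],[0,[2,-71,-42],[0,0,0]],[0,[2,-84,-44],[0,0,0]],[0,[2,-96,-44],[0,0,0]]]'

```text
clock: 4.0
tcp_pos: [0.5254, 0.0367, 0.1319]
orientation: [-2.33, -0.09, 0.052]
contact_force: [0.2, -0.9, 0.3]
grip_width: -0.0001
```

Run:
```python
from h import *
obs()
p,d=grab('top');q,e=grab('side')
a=cv2.resize(p[190:300,130:330],None,fx=2.9,fy=2.9,interpolation=2);b=cv2.resize(q[220:340,240:440],None,fx=2.9,fy=2.9,interpolation=2)
cv2.imwrite('pics/a3.png',np.vstack([a,b])[:600,:,::-1])
Q=ori(.8);rows([(tip(np.radians(f)),Q) for f in np.linspace(55,110,8)])
```

```text
t 4.0 tcp [0.5254 0.0367 0.1319] rot
 [[ 0.997  0.049 -0.066]
 [ 0.081 -0.688  0.721]
 [-0.01  -0.724 -0.689]] F [ 0.17 -0.89  0.34] g -9.935580443140014e-05 q [ 0.5   0.61 -0.34  1.9  -0.68  1.04 -0.83]
[0, [-0.9, -12.9, 4.5], [-0.01, 0.01, -0.0]]  step 14mm 0.8deg
[0, [-0.9, -26.0, 9.5], [-0.01, 0.01, -0.0]]  step 14mm 0.0deg
[0, [-0.9, -38.0, 16.2], [-0.01, 0.01, -0.0]]  step 14mm 0.0deg
[0, [-0.9, -49.0, 24.4], [-0.01, 0.01, -0.0]]  step 14mm 0.0deg
[0, [-0.9, -58.0, 33.8], [-0.01, 0.01, -0.0]]  step 13mm 0.0deg
[0, [-0.8, -66.0, 45.0], [-0.01, 0.01, -0.0]]  step 13mm 0.0deg
[0, [-0.8, -71.0, 57.0], [-0.01, 0.01, -0.0]]  step 13mm 0.0deg
[0, [-0.7, -74.0, 69.0], [-0.01, 0.01, -0.0]]  step 12mm 0.0deg
```

View pics/a3.png

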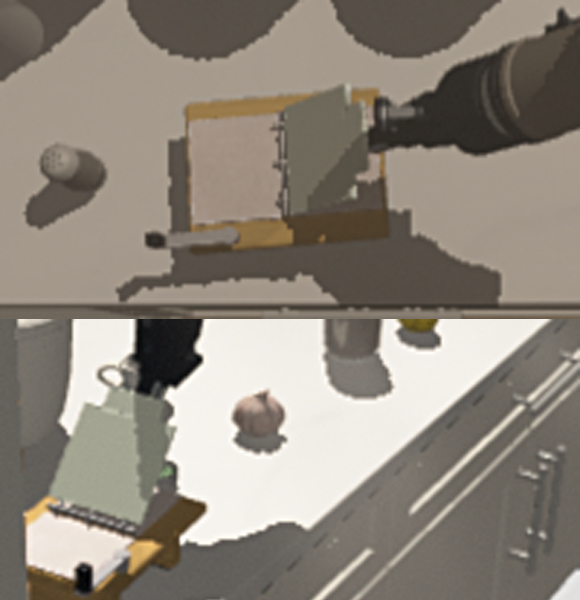

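>>> play_rows --deltas '[[0,[-2,-13,4],[0,0,0]],[0,[-3,-26,9],[0,0,0]],[0,[-4,-38,16],[0,0,0]],[0,[-5,-49,24],[0,0,0]],[0,[-5,-58,34],[0,0,0]],[0,[-5,-66,45],[0,0,0]],[0,[-5,-71,57],[0,0,0]],[0,[-5,-74,69],[0,0,0]]]'

```text
clock: 5.1
tcp_pos: [0.5121, 0.1387, 0.1381]
orientation: [-2.33, -0.093, 0.051]
contact_force: [0.1, -0.8, 0.3]
grip_width: 0.0002
```

Run:
```python
from h import *
obs()
Q=ori(.8);rows([(tip(np.radians(f)),Q) for f in np.linspace(117,166,8)])
```

```text
t 5.1 tcp [0.5121 0.1387 0.1381] rot
 [[ 0.997  0.051 -0.066]
 [ 0.083 -0.687  0.722]
 [-0.008 -0.725 -0.689]] F [ 0.11 -0.82  0.26] g 0.00015551658792495104 q [ 0.4   0.57 -0.42  1.99 -0.78  0.9  -0.89]
[0, [4.5, -4.5, 8.2], [-0.01, 0.01, -0.0]]  step 10mm 0.8deg
[0, [4.5, -8.6, 18.4], [-0.01, 0.01, -0.0]]  step 11mm 0.0deg
[0, [4.6, -11.4, 29.2], [-0.01, 0.01, -0.0]]  step 11mm 0.0deg
[0, [4.7, -13.0, 38.9], [-0.01, 0.01, -0.0]]  step 10mm 0.0deg
[0, [4.7, -13.6, 47.0], [-0.01, 0.01, -0.0]]  step 8mm 0.0deg
[0, [4.8, -13.1, 55.0], [-0.01, 0.01, -0.0]]  step 8mm 0.0deg
[0, [4.9, -11.4, 63.0], [-0.01, 0.01, -0.0]]  step 8mm 0.0deg
[0, [5.0, -5.8, 69.0], [-0.01, 0.01, -0.0]]  step 8mm 0.0deg
```

>>> play_rows --deltas '[[0,[0,-4,8],[0,0,0]],[0,[0,-8,18],[0,0,0]],[0,[0,-11,29],[0,0,0]],[0,[0,-13,39],[0,0,0]],[0,[0,-13,47],[0,0,0]],[0,[0,-13,55],[0,0,0]],[0,[0,-11,63],[0,0,0]],[0,[0,-6,69],[0,0,0]]]'

```text
clock: 6.1
tcp_pos: [0.5071, 0.1931, 0.0946]
orientation: [-2.329, -0.093, 0.052]
contact_force: [-0.6, 0.4, 0.2]
grip_width: 0.0004
```

Run:
```python
from h import *
obs()
p,d=grab('top');q,e=grab('side')
a=cv2.resize(p[190:300,130:330],None,fx=2.9,fy=2.9,interpolation=2);b=cv2.resize(q[220:340,240:440],None,fx=2.9,fy=2.9,interpolation=2)
cv2.imwrite('pics/a4.png',np.vstack([a,b])[:600,:,::-1])
Q=ori(.8);rows([(tip(np.radians(f),x=-4),Q) for f in np.linspace(168,180,5)])
```

```text
t 6.1 tcp [0.5071 0.1931 0.0946] rot
 [[ 0.996  0.051 -0.066]
 [ 0.084 -0.687  0.722]
 [-0.008 -0.725 -0.689]] F [-0.58  0.4   0.24] g 0.00038056862276443233 q [ 0.33  0.64 -0.47  2.03 -0.84  0.76 -0.85]
[0, [-3.5, 1.5, 1.4], [-0.01, 0.01, -0.0]]  step 4mm 0.9deg
[0, [-3.5, 4.3, 3.5], [-0.01, 0.01, -0.0]]  step 4mm 0.0deg
[0, [-3.4, 7.2, 5.4], [-0.01, 0.01, -0.0]]  step 3mm 0.0deg
[0, [-3.4, 10.1, 7.1], [-0.01, 0.01, -0.0]]  step 3mm 0.0deg
[0, [-3.4, 13.1, 8.6], [-0.01, 0.01, -0.0]]  step 3mm 0.0deg
```

View pics/a4.png

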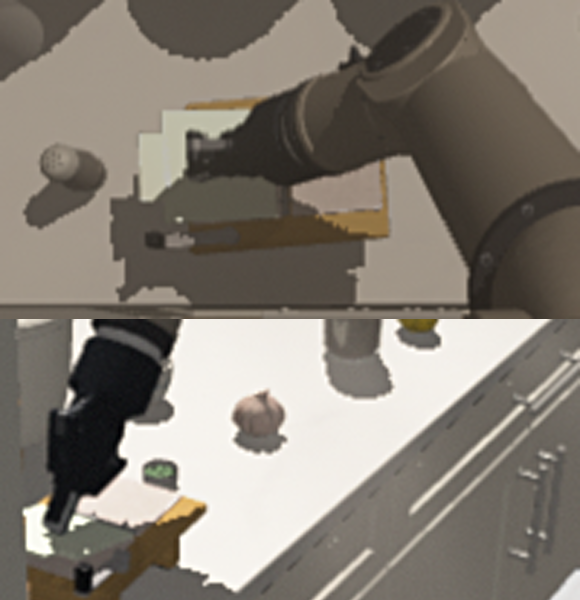

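>>> play_rows --deltas '[[0,[0,4,2],[0,0,0]],[0,[0,7,3],[0,0,0]],[0,[0,11,3],[0,0,0]],[0,[0,15,3],[0,0,0]],[0,[0,19,3],[0,0,0]],[0,[0,20,4],[0,0,0]]]'

```text
clock: 6.95
tcp_pos: [0.5076, 0.1813, 0.0764]
orientation: [-2.33, -0.091, 0.053]
contact_force: [0.2, -0.2, -0.2]
grip_width: 0.0
```

>>> play_rows --deltas '[[0,[0,1,1],[0,0,0]],[0,[0,2,2],[0,0,0]],[0,[0,2,2],[0,0,0]]]'

```text
clock: 7.32
tcp_pos: [0.5075, 0.1814, 0.0735]
orientation: [-2.33, -0.091, 0.053]
contact_force: [-0.1, -0.5, -0.1]
grip_width: -0.0002
```

>>> play_rows --deltas '[[0,[0,1,1],[0,0,0]],[0,[0,2,2],[0,0,0]],[0,[0,2,2],[0,0,0]]]'

```text
clock: 7.7
tcp_pos: [0.5076, 0.1816, 0.0724]
orientation: [-2.327, -0.092, 0.053]
contact_force: [-3.2, -6.7, 15.4]
grip_width: -0.0003
```

Run:
```python
from h import *
obs()
p,d=grab('top');W=world('top',d)
hsv=cv2.cvtColor(p,cv2.COLOR_RGB2HSV)
for v,u in [(240,182),(245,182),(250,182),(235,190),(240,190),(245,190),(235,196),(250,200),(255,200)]: print((u,v),p[v,u],np.round(W[v,u],4))
```

```text
t 7.7 tcp [0.5076 0.1816 0.0724] rot
 [[ 0.996  0.05  -0.067]
 [ 0.083 -0.686  0.723]
 [-0.01  -0.726 -0.687]] F [-3.16 -6.68 15.42] g -0.0002682412411267943 q [ 0.35  0.68 -0.46  2.03 -0.84  0.74 -0.81]
(182, 240) [172 166 145] [0.5336 0.2393 0.068 ]
(182, 245) [170 164 143] [0.5199 0.2379 0.0702]
(182, 250) [170 164 144] [0.5072 0.2383 0.0667]
(190, 235) [171 165 144] [0.5465 0.2184 0.07  ]
(190, 240) [170 164 143] [0.5337 0.2185 0.0672]
(190, 245) [170 164 143] [0.5204 0.2179 0.0669]
(196, 235) [171 165 144] [0.5466 0.2027 0.0697]
(200, 250) [89 83 71] [0.5074 0.1916 0.0649]
(200, 255) [93 88 76] [0.4934 0.1898 0.0695]
```

```bash
cat >> h.py <<'E'
def keep(th,gap=0,z=85):
    x=-58+62*np.sin(th);y=50+62*np.cos(th);t=np.array([np.cos(th),-np.sin(th)])
    T=np.array([x,y])-(17+gap)*t;return S([T[0],T[1],z]),ori(0,YAW-th)
E
python3 - <<'E'
from h import *
o=obs();p0=np.array(o['tcp_pos']);Q0=R.from_rotvec(o['orientation'])
up=p0+[0,0,.09]
tgt=keep(0,14,170);print(tgt[0])
rows(line(up,Q0,2)+line(tgt[0],tgt[1],6,(up,Q0)))
E
```

```text
t 7.75 tcp [0.5076 0.1817 0.0724] rot
 [[ 0.996  0.05  -0.067]
 [ 0.083 -0.686  0.723]
 [-0.01  -0.726 -0.687]] F [-2.82 -7.04 15.07] g -8.54465232981283e-05 q [ 0.35  0.68 -0.46  2.03 -0.84  0.74 -0.81]
[0.4153342  0.22452938 0.17      ]
[0, [-0.4, -32.7, -30.9], [0.0, 0.0, 0.0]]  step 45mm 0.0deg
[0, [-0.9, -65.0, -62.0], [0.0, 0.0, 0.0]]  step 45mm 0.0deg
[0, [-15.6, -72.0, -57.0], [-0.14, 0.0, -0.0]]  step 17mm 7.8deg
[0, [-30.4, -79.0, -51.0], [-0.27, 0.0, -0.0]]  step 17mm 7.8deg
[0, [-45.0, -85.0, -46.0], [-0.41, 0.01, -0.0]]  step 17mm 7.8deg
[0, [-60.0, -92.0, -41.0], [-0.54, 0.01, -0.0]]  step 17mm 7.8deg
[0, [-75.0, -98.0, -35.2], [-0.68, 0.01, -0.0]]  step 17mm 7.8deg
[0, [-89.0, -105.0, -29.9], [-0.81, 0.01, -0.0]]  step 17mm 7.8deg
```

>>> play_rows --deltas '[[0,[0,-33,-31],[0,0,0]],[0,[-1,-65,-62],[0,0,0]],[0,[-16,-72,-57],[-0.14,0,0]],[0,[-30,-79,-51],[-0.27,0,0]],[0,[-45,-85,-46],[-0.41,0.01,0]],[0,[-60,-92,-41],[-0.54,0.01,0]],[0,[-75,-98,-35],[-0.68,0.01,0]],[0,[-89,-105,-30],[-0.81,0.01,0]]]'

```text
clock: 8.75
tcp_pos: [0.4153, 0.2249, 0.1708]
orientation: [3.138, 0.125, 0.003]
contact_force: [-0.2, 0.6, -0.6]
grip_width: -0.0
```

Run:
```python
from h import *
obs()
p,d=grab('top');q,e=grab('side');W=world('top',d)
a=cv2.resize(p[190:300,130:330],None,fx=2.9,fy=2.9,interpolation=2);b=cv2.resize(q[220:340,240:440],None,fx=2.9,fy=2.9,interpolation=2)
cv2.imwrite('pics/a5.png',np.vstack([a,b])[:600,:,::-1])
t=keep(0,14,85);rows(line(t[0],t[1],3))
hsv=cv2.cvtColor(p,cv2.COLOR_RGB2HSV);z=W[...,2]
reg=np.zeros(z.shape,bool);reg[210:290,165:285]=1
m=reg&(hsv[...,1]>110)&(z>.045)&(z<.07);print('wood rect',cv2.minAreaRect((W[m][:,:2]*1000).astype(np.float32)))
```

```text
t 8.75 tcp [0.4153 0.2249 0.1708] rot
 [[ 0.997  0.08   0.002]
 [ 0.08  -0.997 -0.001]
 [ 0.002  0.001 -1.   ]] F [-0.18  0.6  -0.6 ] g -2.770679510580795e-05 q [-0.44  0.23 -0.22  2.08  0.07  0.84 -2.19]
[0, [0.5, 1.8, 28.6], [-0.0, -0.0, 0.0]]  step 29mm 0.2deg
[0, [0.9, 3.7, 57.0], [-0.0, -0.0, 0.01]]  step 29mm 0.2deg
[0, [1.4, 5.5, 86.0], [-0.0, -0.0, 0.01]]  step 29mm 0.2deg
wood rect ((513.0925903320312, 118.45806884765625), (137.66213989257812, 175.99810791015625), 4.904818058013916)
```

View pics/a5.png

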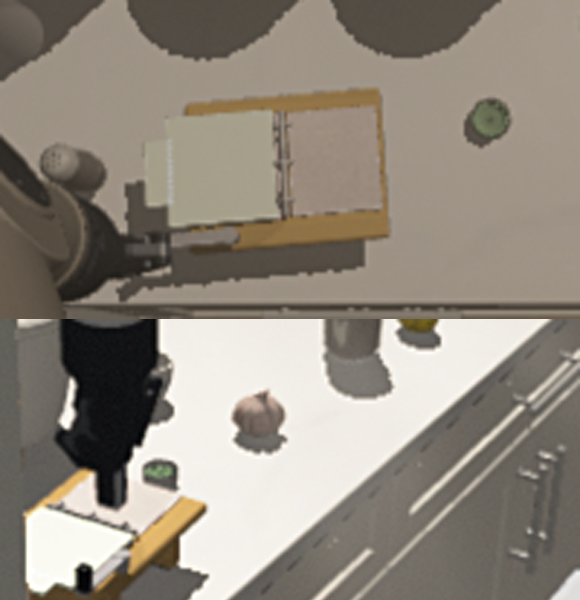

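>>> play_rows --deltas '[[0,[0,0,0],[0,0,-0.18]],[0,[0,0,0],[0,0,-0.36]],[0,[0,0,0],[0,0,-0.54]],[0,[0,0,0],[0,0,-0.72]],[0,[0,0,0],[0,0,-0.9]],[0,[0,0,0],[0,0,-1.08]],[0,[0,0,0],[0,0,-1.26]],[0,[0,0,0],[0,0,-1.44]]]'

```text
clock: 9.85
tcp_pos: [0.4135, 0.2289, 0.1706]
orientation: [-2.259, -2.179, -0.003]
contact_force: [0.0, 0.4, -0.4]
grip_width: -0.0001
```

>>> play_rows --deltas '[[0,[0,0,0],[0,0,-0.18]],[0,[0,0,0],[0,0,-0.36]],[0,[0,0,0],[0,0,-0.54]],[0,[0,0,0],[0,0,-0.72]],[0,[0,0,0],[0,0,-0.9]],[0,[0,0,0],[0,0,-1.08]],[0,[0,0,0],[0,0,-1.26]],[0,[0,0,0],[0,0,-1.44]]]'

```text
clock: 10.85
tcp_pos: [0.4136, 0.228, 0.1703]
orientation: [-0.254, -3.129, -0.007]
contact_force: [0.2, -1.0, -0.3]
grip_width: 0.0001
```

```bash
sed -i 's/return S(\[T\[0\],T\[1\],z\]),ori(0,YAW-th)/return S([T[0],T[1],z]),ori(0,YAW-th+np.pi)/' h.py
python3 - <<'E'
from h import *
obs()
a=keep(0,14,85);L=line(a[0],a[1],4);rows(L+[keep(0,g) for g in(9,4,0)])
E
```

```text
t 10.85 tcp [0.4136 0.228  0.1703] rot
 [[-0.987  0.161 -0.002]
 [ 0.161  0.987  0.004]
 [ 0.002  0.004 -1.   ]] F [ 0.16 -1.03 -0.25] g 0.00014703713274221371 q [-0.02  0.3  -0.71  2.05  0.24  0.88  0.54]
[0, [-0.6, -0.9, 21.3], [0.0, -0.0, -0.06]]  step 21mm 3.5deg
[0, [-1.2, -1.8, 43.0], [0.0, -0.0, -0.12]]  step 21mm 3.5deg
[0, [-1.9, -2.7, 64.0], [0.0, -0.0, -0.18]]  step 21mm 3.5deg
[0, [-2.5, -3.5, 85.0], [0.0, -0.0, -0.24]]  step 21mm 3.5deg
[0, [-7.3, -2.3, 85.0], [0.0, -0.0, -0.24]]  step 5mm 0.0deg
[0, [-12.2, -1.1, 85.0], [0.0, -0.0, -0.24]]  step 5mm 0.0deg
[0, [-16.1, -0.2, 85.0], [0.0, -0.0, -0.24]]  step 4mm 0.0deg
```

>>> play_rows --deltas '[[0,[-1,-1,21],[0,0,-0.06]],[0,[-1,-2,43],[0,0,-0.12]],[0,[-2,-3,64],[0,0,-0.18]],[0,[-2.5,-3.5,85],[0,0,-0.24]],[0,[-7,-2,85],[0,0,-0.24]],[0,[-12,-1,85],[0,0,-0.24]],[0,[-16,0,85],[0,0,-0.24]]]'

```text
clock: 11.72
tcp_pos: [0.4303, 0.2261, 0.0861]
orientation: [0.121, -3.139, -0.008]
contact_force: [0.3, 0.5, -0.5]
grip_width: -0.0
```

Run:
```python
from h import *
obs()
rows([keep(t) for t in np.linspace(.1,.85,8)])
p,d=grab('top');q,e=grab('side')
a=cv2.resize(p[190:300,130:330],None,fx=2.9,fy=2.9,interpolation=2);b=cv2.resize(q[220:340,240:440],None,fx=2.9,fy=2.9,interpolation=2)
cv2.imwrite('pics/a6.png',np.vstack([a,b])[:600,:,::-1])
```

```text
t 11.725 tcp [0.4303 0.2261 0.0861] rot
 [[-0.997 -0.077 -0.   ]
 [-0.077  0.997  0.005]
 [-0.     0.005 -1.   ]] F [ 0.28  0.49 -0.53] g -4.285689712630591e-05 q [-0.05  0.46 -0.68  2.09  0.42  0.73  0.65]
[0, [-5.2, 1.0, 1.2], [0.01, -0.0, 0.1]]  step 5mm 5.6deg
[0, [-12.1, 1.8, 1.2], [0.01, -0.0, 0.2]]  step 7mm 6.1deg
[0, [-18.9, 1.9, 1.2], [0.01, -0.0, 0.31]]  step 7mm 6.1deg
[0, [-25.8, 1.2, 1.2], [0.01, -0.0, 0.42]]  step 7mm 6.1deg
[0, [-32.5, -0.2, 1.2], [0.01, -0.0, 0.53]]  step 7mm 6.1deg
[0, [-39.1, -2.3, 1.1], [0.01, -0.0, 0.63]]  step 7mm 6.1deg
[0, [-45.0, -5.1, 1.1], [0.01, -0.0, 0.74]]  step 7mm 6.1deg
[0, [-51.0, -8.5, 1.1], [0.01, -0.0, 0.85]]  step 7mm 6.1deg
```

View pics/a6.png

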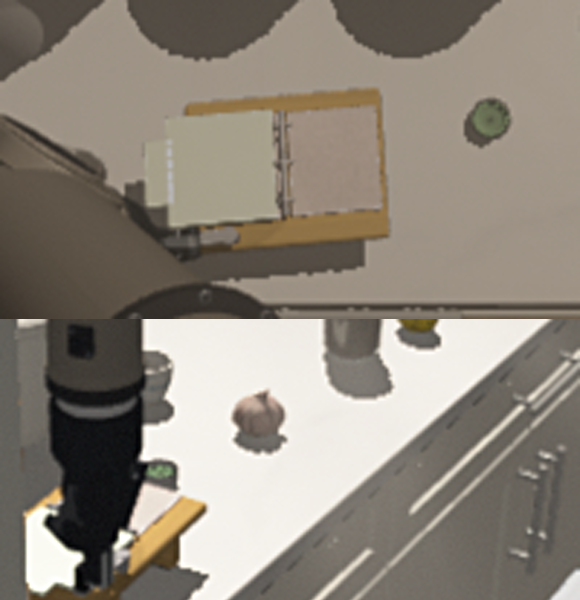

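>>> play_rows --deltas '[[0,[-5,1,1],[0,0,0.1]],[0,[-12,2,1],[0,0,0.2]],[0,[-19,2,1],[0,0,0.31]],[0,[-26,1,1],[0,0,0.42]],[0,[-32.5,0,1],[0,0,0.53]],[0,[-39,-2,1],[0,0,0.63]],[0,[-45,-5,1],[0,0,0.74]],[0,[-51,-8.5,1],[0,0,0.85]]]'

```text
clock: 12.82
tcp_pos: [0.482, 0.2221, 0.0854]
orientation: [-1.188, -2.906, -0.009]
contact_force: [-0.8, -0.5, 0.2]
grip_width: 0.0
```

Run:
```python
from h import *
obs()
rows([keep(t) for t in np.linspace(.94,1.56,8)])
p,d=grab('top');q,e=grab('side')
a=cv2.resize(p[190:300,130:330],None,fx=2.9,fy=2.9,interpolation=2);b=cv2.resize(q[220:340,240:440],None,fx=2.9,fy=2.9,interpolation=2)
cv2.imwrite('pics/a7.png',np.vstack([a,b])[:600,:,::-1])
```

```text
t 12.825 tcp [0.482  0.2221 0.0854] rot
 [[-0.714  0.701  0.   ]
 [ 0.701  0.714  0.006]
 [ 0.004  0.005 -1.   ]] F [-0.77 -0.53  0.21] g 2.6652197454161316e-05 q [-0.18  0.47 -0.45  2.    0.3   0.73 -0.02]
[0, [-6.1, 1.1, 0.4], [0.0, -0.0, 0.08]]  step 6mm 4.8deg
[0, [-11.8, 1.9, 0.4], [0.0, -0.0, 0.17]]  step 6mm 5.1deg
[0, [-17.4, 2.1, 0.4], [0.0, -0.0, 0.26]]  step 6mm 5.1deg
[0, [-23.1, 1.9, 0.4], [0.0, -0.0, 0.35]]  step 6mm 5.1deg
[0, [-28.8, 1.2, 0.3], [0.0, -0.0, 0.44]]  step 6mm 5.1deg
[0, [-34.3, 0.0, 0.3], [0.0, -0.01, 0.53]]  step 6mm 5.1deg
[0, [-39.8, -1.7, 0.3], [0.0, -0.01, 0.62]]  step 6mm 5.1deg
[0, [-45.0, -3.9, 0.2], [0.0, -0.01, 0.7]]  step 6mm 5.1deg
```

View pics/a7.png

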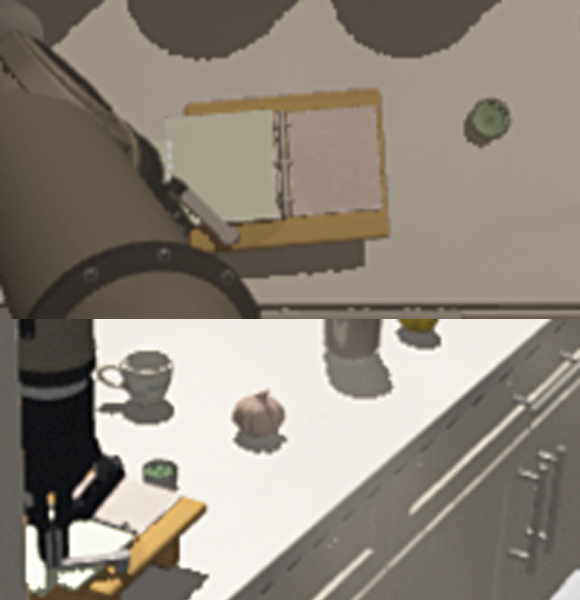

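Keeper is about halfway round, its arm above the leaf; stand in place. Continuing.

>>> play_rows --deltas '[[0,[-6,1,0],[0,0,0.08]],[0,[-12,2,0],[0,0,0.17]],[0,[-17.5,2,0],[0,0,0.26]],[0,[-23,2,0],[0,0,0.35]],[0,[-29,1,0],[0,0,0.44]],[0,[-34.5,0,0],[0,0,0.53]],[0,[-40,-2,0],[0,0,0.62]],[0,[-45,-4,0],[0,0,0.7]]]'

```text
clock: 13.92
tcp_pos: [0.5116, 0.1876, 0.0855]
orientation: [-2.109, -2.324, -0.008]
contact_force: [-0.5, -0.2, -0.5]
grip_width: 0.0
```

Run:
```python
from h import *
obs()
rows([keep(t) for t in (1.6,)]+[keep(1.6,g) for g in(-2,-4,-6)])
```

```text
t 13.925 tcp [0.5116 0.1876 0.0855] rot
 [[-0.096  0.995  0.001]
 [ 0.995  0.096  0.006]
 [ 0.006  0.002 -1.   ]] F [-0.49 -0.24 -0.47] g 4.10044963944748e-06 q [-0.24  0.47 -0.27  1.98  0.18  0.72 -0.53]
[0, [-2.3, 0.4, 0.5], [0.0, -0.01, 0.05]]  step 2mm 2.6deg
[0, [-4.3, 0.3, 0.5], [0.0, -0.01, 0.05]]  step 2mm 0.0deg
[0, [-6.3, 0.2, 0.5], [0.0, -0.01, 0.05]]  step 2mm 0.0deg
[0, [-8.3, 0.1, 0.5], [0.0, -0.01, 0.05]]  step 2mm 0.0deg
```

>>> play_rows --deltas '[[0,[-1,0,0],[0,0,0.03]],[0,[-2.5,0,0],[0,0,0.05]],[0,[-2.5,0,0],[0,0,0.05]]]'

```text
clock: 14.3
tcp_pos: [0.5118, 0.1856, 0.0857]
orientation: [-2.165, -2.272, -0.009]
contact_force: [-0.4, 1.1, 0.4]
grip_width: -0.0001
```

>>> play_rows --deltas '[[0,[-1,0,0],[0,0,0]],[0,[-1,0,0],[0,0,0]]]'

```text
clock: 14.55
tcp_pos: [0.5118, 0.1854, 0.0857]
orientation: [-2.163, -2.272, -0.01]
contact_force: [-0.5, 4.2, -0.5]
grip_width: -0.0002
```

>>> play_rows --deltas '[[0,[10,0,0],[0,0,0]],[0,[20,0,0],[0,0,0]],[0,[22,0,-40],[0,0,0]],[0,[22,0,-90],[0,0,0]],[0,[22,0,-140],[0,0,0]],[0,[60,20,-160],[0,0,0]],[0,[110,40,-160],[0,0,0]],[0,[160,60,-160],[0,0,0]]]'

```text
clock: 15.55
tcp_pos: [0.5642, 0.3486, 0.2476]
orientation: [-2.165, -2.272, -0.011]
contact_force: [1.0, -0.1, 0.2]
grip_width: 0.0003
```

Run:
```python
from h import *
o=obs()
p,d=grab('top');q,e=grab('side');W=world('top',d)
a=cv2.resize(p[190:300,130:330],None,fx=2.9,fy=2.9,interpolation=2);b=cv2.resize(q[220:340,240:440],None,fx=2.9,fy=2.9,interpolation=2)
cv2.imwrite('pics/a8.png',np.vstack([a,b])[:600,:,::-1])
hsv=cv2.cvtColor(p,cv2.COLOR_RGB2HSV);z=W[...,2]
reg=np.zeros(z.shape,bool);reg[210:290,165:285]=1
m=reg&(hsv[...,1]>110)&(z>.045)&(z<.07);print('wood rect',cv2.minAreaRect((W[m][:,:2]*1000).astype(np.float32)))
h=reg&(z>.087)&(z<.105);k=W[h].mean(0);print('peg',h.sum(),k,'pivot',S([-58,50,0]))
v=k-S([-58,50,0]);print('angle',np.pi/2-(np.arctan2(v[1],v[0])-YAW), np.hypot(*v[:2]))
l=reg&(hsv[...,1]<60)&(hsv[...,2]>150)&(W[...,1]>.14)&(W[...,1]<.24)&(z>.05)&(z<.085)
A=np.c_[W[l][:,:2]-C[:2],np.ones(l.sum())];print('leaf plane',np.linalg.lstsq(A,W[l][:,2],rcond=None)[0],np.median(z[l]))
```

```text
t 15.55 tcp [0.5642 0.3486 0.2476] rot
 [[-0.048  0.999  0.002]
 [ 0.999  0.048  0.007]
 [ 0.007  0.003 -1.   ]] F [ 0.95 -0.11  0.25] g 0.0003001214616228944 q [-0.42  0.46 -0.31  1.56  0.15  1.14 -0.72]
wood rect ((512.958740234375, 118.76602935791016), (138.08184814453125, 176.47230529785156), 5.327693939208984)
peg 29 [0.51317366 0.16705076 0.09610841] pivot [0.45118977 0.16520503 0.        ]
angle 1.6210276156986791 0.062011367518063056
leaf plane [-0.0050422  -0.00591826  0.06783957] 0.06746504983164928
```

View pics/a8.png

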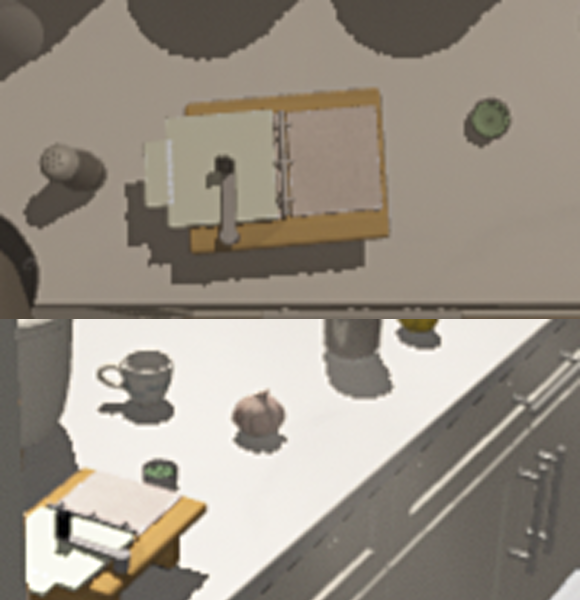

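```bash
python3 -c "
from bench import r
print(r.hand_in())"
```

```text
the job is handed in; nothing more can be done
None
```

I turned the leaf over the spine with the shut fingertips and pressed it flat on the left. I then pushed the keeper by its peg round to its stop, backed the arm clear, and handed in at about 15.6 s.

The last checks before handing in, all from the cameras and the force reading:
- **Leaf:** it lies flat at about 67.5 mm, level to within about 0.5°. The final press on it reached about 15 N upward, with about 7 N sideways.
- **Keeper:** the camera gives 1.62 rad, against the stop at 1.60, a difference within my measuring error. The push force rose to about 4 N with hardly any further movement, which fits the stop.
- **Stand:** its measured centre moved about 1 mm and its measured turn rose from 4.6° to 5.3°. I take both as measuring noise, but I can't rule out a very small shift.
- **Other things:** the shaker, tea light, garlic and the near part of the worktop look unmoved in the pictures. The jar and lemon I did not measure again, but the arm passed well above that side at the start.

No check failed.

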